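# Release the battery tray of a bench tester through its slot

## Task

Take the release pin (the one with the square handle) out of the wooden block, push it down through the narrow slot in the top of the grey tester, feel for the latch tab hidden below and press it gently until the battery tray springs out of the front. Then put the pin back upright in its own hole in the block, fully home, and let go; the tray stays out and everything else stays where it was.

Things in the scene. Friction and masses are not known exactly. Their poses are not given: they have to be found in the camera images.
- pin: release pin, upright in a hole of the block: round flat-ended steel shaft 6 mm thick, 68 mm long; above it a square brass handle 18 x 18 mm, 45 mm tall, 120 g. Origin at the centre of the shaft's lower end (tip), z up the pin. At the start the handle rests on the block, tip 7 mm above the table, handle faces square to the block's x and y. The other pins have round handles
- block: fixed dark wooden block 60 (x) x 170 (y) x 75 mm high, origin at the centre of its underside. Three upright square through holes 9 x 9 mm with a 2 mm chamfer at block y = -50, 0 and +50 mm, x = 0; each holds one pin, and which pin stands in which hole varies
- tester: fixed grey instrument box 150 (x) x 200 (y) x 100 mm high, origin at the centre of its underside, front (display, knobs, battery tray) facing its own -x. The slot is the only opening in its top. Pressing any part of it, or inside it, with the pin harder than 18 N damages it
- slot (a point): centre of the slot's mouth, level with the tester's top, 100 mm above the table; axes as the tester's. The slot runs along y: 56 mm long, 9 mm wide (along x), with a 2 mm chamfer, through an 8 mm thick top plate
- channel (a point): middle of the rigid floor of the channel under the slot, 58 mm below the mouth; the channel is 15 mm wide and 70 mm long (along y). Beside the hidden tab a pin meets nothing until this floor
- latch_zone (a point): middle of the space, 28 mm below the mouth, where the hidden tab is. The tab is a stair of four level treads along y, each 10 mm long, 10 mm wide: tops 16, 24, 32, 40 mm below the mouth, shallowest at +y. The stair's middle lies anywhere up to 26 mm from here along y. It moves straight down on a spring: gives at 4 N, frees the tray after 5 mm at about 7 N, rigid stop at 7 mm, springs back
- tray (a joint): how far the battery tray has slid out of the tester's front (m): 0 latched shut (it may read up to 0.002), 0.022 fully out, where a spring pushes it as soon as the latch is freed, and keeps it
- tray_front (a point): centre of the tray's grey front panel (122 mm wide, 34 mm high), on its outer face; moves along the tester's -x as the tray comes out
- burnisher: another pin in the block, round straight handle 18 mm in diameter, 42 mm tall; not to be used. Origin at its tip
- scriber: another pin in the block, mushroom-shaped round handle 24 mm in diameter at its head, 34 mm tall; not to be used. Origin at its tip
- loupe: black eye loupe 30 mm in diameter, 30 mm tall, stuck down; origin under its centre
- partscase: small wooden parts case 60 x 45 x 22 mm, loose on the table; origin under its centre
- jar: small glass jar 40 mm in diameter, 45 mm tall, stuck down; origin under its centre
- gauge: loose steel gauge block 35 x 30 x 20 mm; origin under its centre
- driver: screwdriver 160 mm long, lying, stuck down; origin under its middle
There are look-alikes about, which are no part of the job. What is shaped like the pin but blue or pink is not meant.

How it is judged:
By the outcome, as a careful person would: the job done as asked, in the order asked, and still so for the second after the job is handed in, with the robot touching nothing.
It also fails if it takes over 61 s, if anything falls off the work surface, if the arm or the gripper's body presses on something with over 40 N, if the wrist force passes 120 N, or if a joint passes its speed limit or range.

## Robot

A 7-joint arm with a two-finger parallel gripper is mounted at the origin on the work surface. World frame = base frame: x ahead of the robot, y to its left, z up, the work surface at z = 0. Lengths are in m, angles in rad, forces in N, time in s.
With the tool pointing down it reaches from about 0.425 to 0.875 m from the base axis. Payload 9.9 kg.
Tool frame: the origin (TCP) lies midway between the tips of the shut fingers; the grasp point (between the pads) lies 19 mm behind it; z points along the fingers, y is the line along which they close (so a half turn about z gives the same grasp; the last joint's range is limited). The gripper opens to 85 mm and grips with 20 to 120 N. Pads are 22 mm wide; open, the fingers measure 114 mm over their backs; the gripper's body (76 mm by 85 mm) begins 54 mm behind the grasp point. The pads swing forward as they close: fully open they stand 13 mm farther back than shut.
Start: joints at [1.173, 0.576, 0.025, 1.437, -0.015, 1.129, -0.057], TCP at [0.208, -0.642, 0.231] pointing down, gripper open.
Joint ranges: [-2.76, 2.76], [-0.34, 2.15], [-1.52, 1.57], [0.19, 2.46], [-1.09, 4.23], [0.17, 1.99], [-2.82, 2.82]. Speed limits (rad/s): [2.22, 2.22, 3.01, 3.01, 3.14, 3.14, 3.14].

## Interface

Orientations are given as a unit quaternion [x, y, z, w].
In Python, from plant import ctrl gives the robot as it stands. Calls block until the motion is done:
- ctrl.move_to(position, orientation): joint-space move of the TCP to a pose.
- ctrl.move_linear(position, v=0.15, frame=None): straight line of the TCP; frame=None keeps the orientation; v is the mean speed in m/s.
- ctrl.set_joints(angles): joint-space move.
- ctrl.gripper_to(opening, newtons=None): opening from 0.0 (shut) to 1.0 (fully open); newtons is the grip in N (None keeps the last); returns when the fingers have stopped.
- ctrl.pause(seconds).
- ctrl.solve_ik(position, orientation): joint angles nearest the present ones, or None.
- ctrl.get_image(name): name is "side" or "top"; returns a dict with "pixels" (420x560x3 uint8, blue, green, red), "range_z" (420x560 float32, m along the optical axis (not along the pixel's ray), 0 where there is no reading), "fx", "fy", "cx", "cy" (pixels), "pose" (4x4, takes a point from camera to world coordinates). Camera axes: x right, y up, looking along -z (the intrinsics and any distortion apply to the point x, -y, -z); pixel columns grow to the right and rows downward; lengths in m; the calibration is good to about 2 mm. A picture is of the moment at which its call begins.
A pose or a line that the arm cannot do raises ctrl.IKError and nothing moves.
- ctrl.sign_off(): hands the job in; it is judged then, once.
Readings, each from a call of its own:
- ctrl.get_time(): time.
- ctrl.get_joints(): joint angles.
- ctrl.get_joint_velocities(): joint speeds.
- ctrl.get_tau(): joint torques, N m.
- ctrl.get_tool_pos(): TCP position.
- ctrl.get_tcp_rot(): TCP orientation.
- ctrl.get_force(): force on the tool from outside, world axes, zero at the start.
- ctrl.get_moment(): the same for the moment, N m.
- ctrl.get_width(): opening from 0.0 (shut) to 1.0 (fully open).
- ctrl.get_gripper_force(): force on a finger pad.
Only numpy, scipy, OpenCV 4.12 (cv2) and the standard library are available. Lean on these libraries where they do the work, as an engineer would, in place of code of your own. Each camera call takes 0.05 s, during which the arm holds its last target. There are 200 camera calls.

## Working session

There is one attempt and no reset: what is moved stays moved. The work goes in short steps, each a Python script; the robot and the scene stay as the last script left them, time stands still between calls to the robot, and variables do not carry over. Pictures are saved under pics/ and viewed, at most 10 in all, crops included, and the job is handed in when it is done.

```bash
ls; mkdir -p pics; python3 - <<'E'
from plant import ctrl
import cv2,numpy as np,pickle
d={n:ctrl.get_image(n) for n in("side","top")}
pickle.dump(d,open("im0.pkl","wb"))
for n in d:
    cv2.imwrite(f"pics/{n}0.png",d[n]["pixels"]); print(n,{k:(v if not hasattr(v,'shape') else v.shape) for k,v in d[n].items() if k not in("pixels","range_z")}, d[n]["pose"])
print(ctrl.get_time(),ctrl.get_tcp_rot(),ctrl.get_force(),ctrl.get_width())
E
```

```text
pics
side {'fx': 379.72623128788535, 'fy': 379.72623128788535, 'cx': 281.1656955848041, 'cy': 203.09801799095865, 'pose': (4, 4)} [[ 0.88877872  0.25834151 -0.3785922   0.21102162]
 [-0.45819861  0.52107298 -0.72009512 -0.5917524 ]
 [ 0.01124371  0.81347564  0.58149029  0.61253672]
 [ 0.          0.          0.          1.        ]]
top {'fx': 442.16671604631546, 'fy': 442.16671604631546, 'cx': 279.94680469407285, 'cy': 202.4836736080432, 'pose': (4, 4)} [[-0.01056636  0.99026104 -0.13882153  0.35098644]
 [-0.99994182 -0.01016274  0.00361605  0.01430707]
 [ 0.00217003  0.13885166  0.99031081  1.27806749]
 [ 0.          0.          0.          1.        ]]
0.1 [ 9.87716010e-01  1.56257932e-01 -1.45757332e-04 -7.21328692e-04] [ 0.33964583  0.11948357 -0.63833727] 1.002806634652093
```

View pics/side0.png

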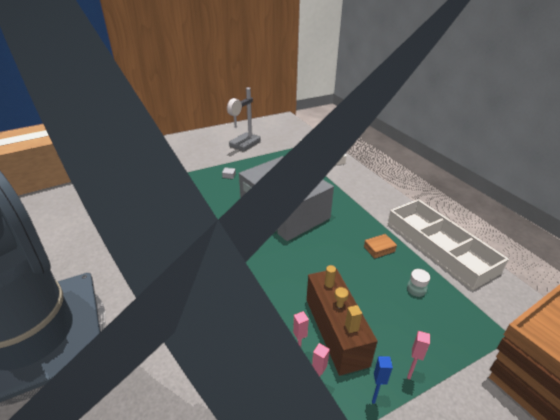

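View pics/top0.png

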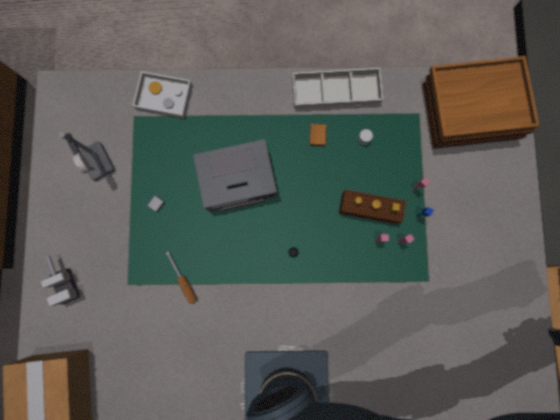

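The top view shows the block at (373,207) with the square handle at (396,207), its right (-y) end. The tester is at (235,175) with its slot at (237,185), and the tray side faces the robot. In the side view the square pin is at (354,320), and something dark hides part of the scene.

```bash
cat > h.py <<'E'
import numpy as np,cv2
def cloud(d):
    Z=d["range_z"].astype(float); v,u=np.mgrid[:Z.shape[0],:Z.shape[1]]
    P=np.stack([(u-d["cx"])/d["fx"]*Z,-(v-d["cy"])/d["fy"]*Z,-Z],-1)
    W=P@d["pose"][:3,:3].T+d["pose"][:3,3]; W[Z<=0]=np.nan; return W
def ray(d,u,v,z):
    r=d["pose"][:3,:3]@np.array([(u-d["cx"])/d["fx"],-(v-d["cy"])/d["fy"],-1.]); o=d["pose"][:3,3]
    return o+r*(z-o[2])/r[2]
def rect(xy):
    c,s,a=cv2.minAreaRect((xy*1000).astype(np.float32)); return np.round(c,1),np.round(s,1),round(a,2)
E
python3 - <<'E'
from h import *; import pickle
D=pickle.load(open("im0.pkl","rb"))
def box(d,W,u0,u1,v0,v1,z0,z1,name):
    m=np.zeros(W.shape[:2],bool); m[v0:v1,u0:u1]=1
    m&=(W[...,2]>z0)&(W[...,2]<z1); p=W[m]
    print(name,len(p),rect(p[:,:2]),"mean",p.mean(0).round(4),"zmed",np.median(p[:,2]).round(4))
t=D["top"];W=cloud(t)
print("table z",np.nanmedian(W[220:280,200:280,2]), W[185,237], W[170,237])
box(t,W,180,290,130,220,.09,.115,"tester")
box(t,W,335,410,180,225,.065,.085,"block")
box(t,W,388,410,195,220,.11,.13,"sq")
box(t,W,368,385,195,220,.10,.13,"mid")
box(t,W,350,367,190,220,.10,.13,"far")
s=D["side"];S=cloud(s)
print("side table",np.nanmedian(S[230:270,290:330,2]))
box(s,S,235,340,150,240,.09,.115,"tester")
box(s,S,300,380,260,370,.065,.082,"block")
box(s,S,345,365,300,335,.113,.13,"sq")
# slot darkness in top
g=cv2.cvtColor(t["pixels"],cv2.COLOR_BGR2GRAY)
mm=np.zeros_like(g);mm[170:200,215:260]=1
dk=(g<35)&(mm>0); v,u=np.nonzero(dk); print(len(u)); p=np.array([ray(t,a,b,.1)[:2] for a,b in zip(u,v)])
print("slot",rect(p),p.mean(0))
a=cv2.resize(t["pixels"][130:215,185:285],None,fx=5,fy=5,interpolation=cv2.INTER_CUBIC)
b=cv2.resize(t["pixels"][180:230,335:411],None,fx=5,fy=5,interpolation=cv2.INTER_CUBIC)
c=np.zeros((425,380,3),np.uint8);c[:250]=b; c[250:]=cv2.resize(s["pixels"][155:242,230:340],(380,300))[:175]
cv2.imwrite("pics/c1.png",np.hstack([a,c]))
E
```

```text
table z -0.0006640443279433139 [0.57265494 0.12960273 0.05825763] [0.6061221  0.12562714 0.10159427]
tester 3937 (array([599.4, 134.9]), array([151.8, 200.2]), 11.89) mean [0.5986 0.1348 0.0985] zmed 0.0985
block 1183 (array([ 509. , -246.1]), array([171.3,  61.7]), 78.29) mean [ 0.5084 -0.2434  0.074 ] zmed 0.074
sq 56 (array([ 499.6, -294.6]), array([18.7, 17.6]), 78.56) mean [ 0.4994 -0.2936  0.1187] zmed 0.1196
mid 61 (array([ 508.5, -244.6]), array([21.6, 21. ]), 2.17) mean [ 0.5086 -0.2445  0.108 ] zmed 0.108
far 42 (array([ 518.6, -196. ]), array([15.4, 16.8]), 25.37) mean [ 0.5184 -0.1955  0.1143] zmed 0.1159
side table -0.0010736785007173788
tester 712 (array([601.9, 132.8]), array([149.5, 204.5]), 13.1) mean [0.5941 0.1446 0.0973] zmed 0.0978
block 2294 (array([ 481.5, -253.3]), array([195.9, 119.6]), 78.57) mean [ 0.5012 -0.2629  0.0735] zmed 0.0737
sq 130 (array([ 502.2, -296.8]), array([18.5, 17.6]), 81.57) mean [ 0.5013 -0.2978  0.1181] zmed 0.1186
20
slot (array([555.2, 103.3]), array([84.1, 27.2]), 66.05) [0.55549577 0.11229451]
```

View pics/c1.png

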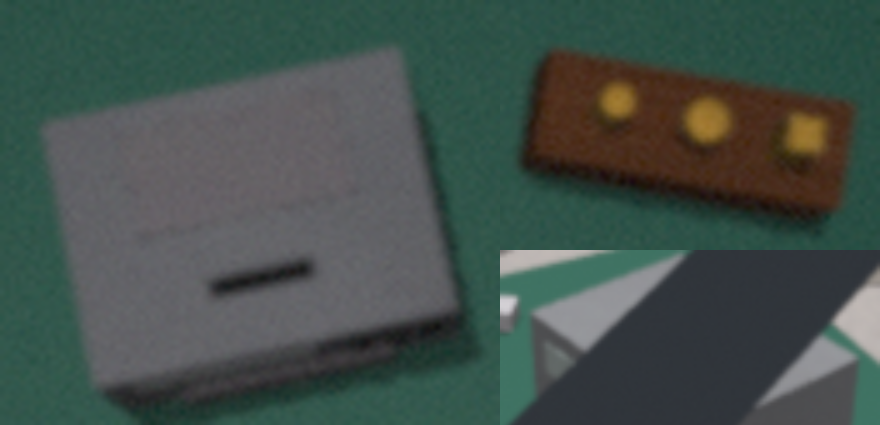

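The crop shows the slot centred near (237.3,185.4) in the top image, with the front facing down towards the robot, and a clean square handle at the -y hole. I'll refine the slot position and grasp the pin.

```bash
cat >> h.py <<'E'
def q(a): a=np.radians(a)/2; return [np.cos(a),np.sin(a),0,0]
E
python3 - <<'E'
from h import *; import pickle
from plant import ctrl
t=pickle.load(open("im0.pkl","rb"))["top"]
g=cv2.cvtColor(t["pixels"],cv2.COLOR_BGR2GRAY).astype(float)
sub=g[178:193,222:253]; w=np.clip(np.median(sub)-18-sub,0,None)
v,u=np.nonzero(w); ww=w[v,u]; p=np.array([ray(t,a+222,b+178,.1)[:2] for a,b in zip(u,v)])
c=np.average(p,axis=0,weights=ww); C=np.cov(p.T,aweights=ww); e,V=np.linalg.eigh(C)
print("slot",c,"len",np.sqrt(12*e),"yaw",np.degrees(np.arctan2(V[1,1],V[0,1])))
for a in (78.3,-101.7):
    for P in ([.501,-.296,.081],[.501,-.296,.24],[c[0],c[1],.24],[c[0],c[1],.12]):
        s=ctrl.solve_ik(P,q(a)); print(a,None if s is None else np.round(s,2))
print(ctrl.get_joints())
E
```

```text
slot [0.56469126 0.12585578] len [0.00895146 0.05343555] yaw 101.85892774396862
78.3 [ 0.61  0.62 -0.24  1.85  0.22  0.7   0.04]
78.3 [ 0.65  0.44 -0.3   1.67  0.14  1.05  0.11]
78.3 [ 0.09  0.47 -0.59  1.67  0.29  1.09 -0.79]
78.3 [ 0.02  0.59 -0.49  1.82  0.37  0.82 -0.86]
-101.7 [ 0.14  0.67  0.5   1.87 -0.47  0.72 -2.43]
-101.7 [ 0.11  0.47  0.53  1.69 -0.27  1.05 -2.62]
-101.7 [ 0.43  0.7  -1.29  1.66  0.69  1.32  1.96]
-101.7 [ 0.41  0.88 -1.29  1.81  0.91  1.21  1.77]
[ 1.17321271  0.57645003  0.0248536   1.43782116 -0.01501776  1.12897784
 -0.05650143]
```

```bash
python3 - <<'E'
from h import *; from plant import ctrl
Q=q(78.3); x,y=.501,-.296
ctrl.gripper_to(.55)
ctrl.move_to([x,y,.20],Q)
ctrl.pause(.2);f0=ctrl.get_force();print("f0",f0,ctrl.get_time())
ctrl.move_linear([x,y,.083],v=.12)
print(ctrl.get_tool_pos(),ctrl.get_force()-f0)
ctrl.gripper_to(.1,40); ctrl.pause(.2)
print("w",ctrl.get_width(),"F",ctrl.get_force()-f0,"M",ctrl.get_moment(),"pad",ctrl.get_gripper_force(),ctrl.get_tool_pos(),ctrl.get_time())
for n in("side","top"): cv2.imwrite(f"pics/{n}1.png",ctrl.get_image(n)["pixels"])
E
```

```text
f0 [-0.04198861 -0.15184587 -0.33401132] 2.4333
[ 0.50146166 -0.29618589  0.08366786] [ 0.82513469  0.9938822  -0.13471138]
w 0.20940237316081664 F [-1.23068926 -0.11604063  6.31012369] M [ 0.11525138  0.24934394 -0.05862077] pad 39.134175181388855 [ 0.50128862 -0.29619466  0.08368069] 4.125
```

View pics/side1.png

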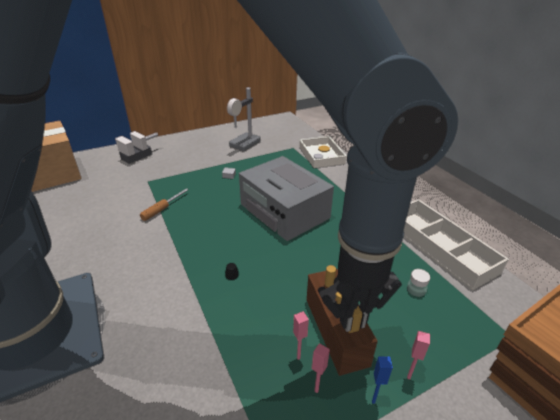

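The gripper holds the square handle at (356,320), and the tester slot at about (275,184) is now unobstructed in the side view. Next I'll lift, carry the pin above the slot and look.

```bash
python3 - <<'E'
from h import *; from plant import ctrl; import pickle
ctrl.gripper_to(.1,60); print(ctrl.get_tool_pos(), ctrl.get_force())
x,y=ctrl.get_tool_pos()[:2]; x,y=.501,-.296
ctrl.move_linear([x,y,.23],v=.12)
ctrl.pause(.1); print(ctrl.get_tool_pos(),ctrl.get_force(),ctrl.get_width())
ctrl.move_linear([.5659,.1248,.23],v=.25,frame=None)
ctrl.pause(.3); print(ctrl.get_tool_pos(),ctrl.get_force(),ctrl.get_width(),ctrl.get_time())
d={n:ctrl.get_image(n) for n in("side","top")}; pickle.dump(d,open("im2.pkl","wb"))
s=d["side"]["pixels"]; cv2.imwrite("pics/s2.png",cv2.resize(s[100:250,190:390],None,fx=4,fy=4,interpolation=cv2.INTER_CUBIC))
E
```

```text
[ 0.50129583 -0.29620827  0.08373781] [-1.74113783  0.44472285  6.7871925 ]
[ 0.50070002 -0.29582916  0.2292578 ] [-0.07881828 -0.89675313 -0.24263022] 0.20236006993702982
[0.56595202 0.12434182 0.23004231] [-0.60489089  0.43032539 -0.05330167] 0.20631849095927682 8.0667
```

View pics/s2.png

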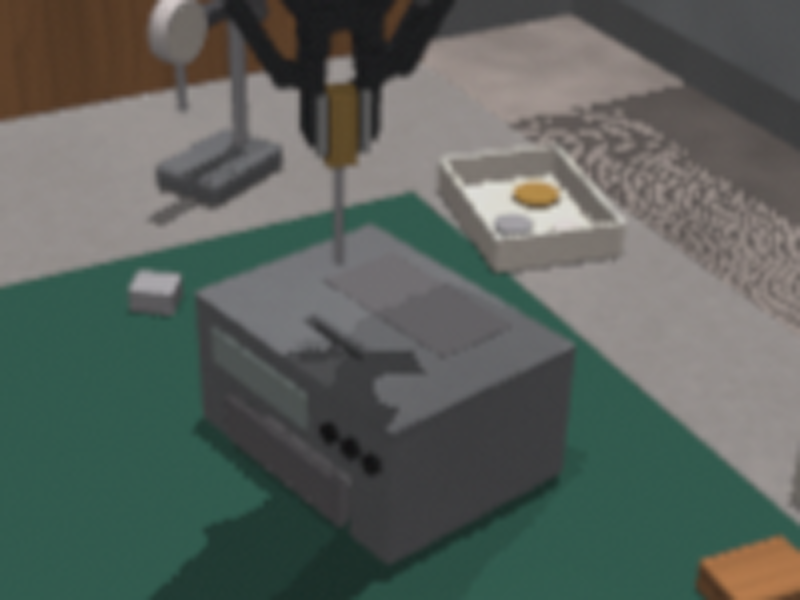

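The pin hangs straight above the slot: its tip is at crop (339,265), and the slot runs from (310,317) to (362,357). I'll compare the two through the side camera.

```bash
python3 - <<'E'
from h import *; import pickle
s=pickle.load(open("im2.pkl","rb"))["side"]; f=lambda a,b:(190+a/4-.4,100+b/4-.4)
tz=.2300-.0767
tip=ray(s,*f(339,264),tz); sh=ray(s,*f(340,170),tz+.066); print("tip",tip,"shaft top",sh)
sl=[ray(s,*f(*p),.1) for p in((310,317),(362,357))]; print(sl,(sl[0]+sl[1])/2)
off=tip[:2]-np.array([.56595,.12434]); print("cam off",off); c=(sl[0]+sl[1])[:2]/2-off
print("slot corrected",c,np.array([.56469,.12586])-c)
E
```

```text
tip [0.56655984 0.12250594 0.1533    ] shaft top [0.56390089 0.11598839 0.2193    ]
[array([0.56128128, 0.15326148, 0.1       ]), array([0.56988305, 0.09746002, 0.1       ])] [0.56558217 0.12536075 0.1       ]
cam off [ 0.00060984 -0.00183406]
slot corrected [0.56497232 0.12719481] [-0.00028232 -0.00133481]
```

```bash
cat >> h.py <<'E'
S=np.array([.5649,.1264]); A=np.radians(11.9); EX=np.array([np.cos(A),np.sin(A)]); EY=np.array([-np.sin(A),np.cos(A)]); OFF=.0767
def go(ctrl,yy,depth,v=.03,dx=0):
    p=S+EY*yy+EX*dx; ctrl.move_linear([p[0],p[1],.1-depth+OFF],v=v)
def rd(ctrl,f0):
    f=np.array(ctrl.get_force())-f0; t=ctrl.get_tool_pos()
    return f[2],f[:2]@EX,f[:2]@EY,(.1+OFF-t[2])*1000,(t[:2]-S)@EX*1000,(t[:2]-S)@EY*1000
E
python3 - <<'E'
from h import *; from plant import ctrl
go(ctrl,0,-.006,.1); ctrl.pause(.3)
f0=np.mean([ctrl.get_force() for _ in range(5)],0); print(f0,np.round(rd(ctrl,f0),2))
np.save("f0.npy",f0)
d=-.002
while d<.046:
    go(ctrl,0,d); r=rd(ctrl,f0); print(np.round(r,1),round(float(ctrl.get_time()),2))
    if r[0]>2.7 or np.hypot(r[1],r[2])>4: break
    d+=.001 if d<.004 else .0015
E
```

```text
[-0.15924067 -0.05926499 -1.23073806] [ 0.   -0.   -0.   -6.52  0.27  0.01]
[ 0.   0.5  0.4 -1.7 -0.2 -0.1] 9.38
[-0.4 -0.3 -0.  -0.9 -0.   0. ] 9.62
[-0.3  0.7 -0.2  0.1 -0.   0. ] 9.88
[0.7 0.7 0.6 1.1 0.  0. ] 10.12
[-0.7  0.5 -0.4  2.   0.  -0. ] 10.38
[-0.1  0.5  1.   3.1  0.   0. ] 10.62
[ 0.5  0.6 -0.4  4.1  0.   0. ] 10.88
[-0.4  1.   0.5  5.6  0.   0. ] 11.12
[-1.3  0.7 -0.8  7.1  0.   0. ] 11.38
[-1.1  0.5 -0.4  8.6  0.  -0. ] 11.62
[-0.   1.6  0.  10.1 -0.   0. ] 11.88
[-0.2  1.5  0.7 11.6  0.  -0. ] 12.12
[-0.6  1.  -0.9 13.1  0.   0. ] 12.38
[-1.1  0.8 -0.8 14.6 -0.  -0. ] 12.62
[-1.1  1.2  0.3 16.1 -0.  -0. ] 12.88
[-0.3  2.   1.  17.6 -0.  -0. ] 13.12
[-1.   1.1 -0.1 19.1 -0.  -0. ] 13.38
[-0.1  1.3 -0.4 20.6 -0.   0. ] 13.62
[-0.6  0.9 -0.9 22.1 -0.   0. ] 13.88
[-0.5  1.3 -0.2 23.6 -0.   0. ] 14.12
[-1.6  1.7 -1.7 25.1 -0.   0. ] 14.38
[-0.8  1.2 -0.4 26.6 -0.  -0. ] 14.62
[-0.3  0.9 -0.  28.1 -0.  -0. ] 14.88
[-0.6  0.9 -0.7 29.6 -0.  -0. ] 15.12
[-0.7  1.  -0.2 31.1 -0.   0. ] 15.38
[-1.   1.8 -0.1 32.6 -0.  -0. ] 15.62
[-0.9  0.8 -0.1 34.1  0.  -0. ] 15.88
[-0.9  1.2 -0.1 35.6 -0.  -0. ] 16.12
[-0.3  1.7  0.1 37.1 -0.   0. ] 16.38
[-0.3  1.6 -0.2 38.6 -0.  -0. ] 16.62
[ 0.   1.7  0.1 40.1  0.   0. ] 16.88
[ 3.5  0.4 -0.9 41.3  0.1  0. ] 17.12
```

Contact with the deepest tread at about 40 mm. I'll press it gently.

```bash
python3 - <<'E'
from h import *; from plant import ctrl; import pickle
f0=np.load("f0.npy"); d=.042
while d<.0469:
    go(ctrl,0,d,.02); ctrl.pause(.1); r=rd(ctrl,f0); print(np.round(r,1),round(float(ctrl.get_time()),2))
    if r[0]>10.5 or r[3]>46.4: break
    d+=.0007
a=pickle.load(open("im2.pkl","rb"))["side"]["pixels"]; b=ctrl.get_image("side")["pixels"]
cr=lambda s:cv2.resize(s[165:250,230:300],None,fx=5,fy=5,interpolation=cv2.INTER_CUBIC)
cv2.imwrite("pics/s3.png",np.hstack([cr(a),cr(b)]))
E
```

```text
[ 5.5  0.6 -0.1 41.8  0.1  0. ] 17.48
[ 6.3 -0.2  0.3 42.6  0.1  0. ] 17.82
[ 1.3  1.8 -1.1 43.6 -0.   0. ] 18.18
[ 5.7  1.3 -0.4 44.2 -0.  -0. ] 18.52
[ 5.4  0.   0.2 44.6  0.1  0. ] 18.88
[ 5.9  0.1  0.7 45.4  0.   0. ] 19.23
[ 5.9  1.   0.1 46.1  0.1  0. ] 19.57
```

View pics/s3.png

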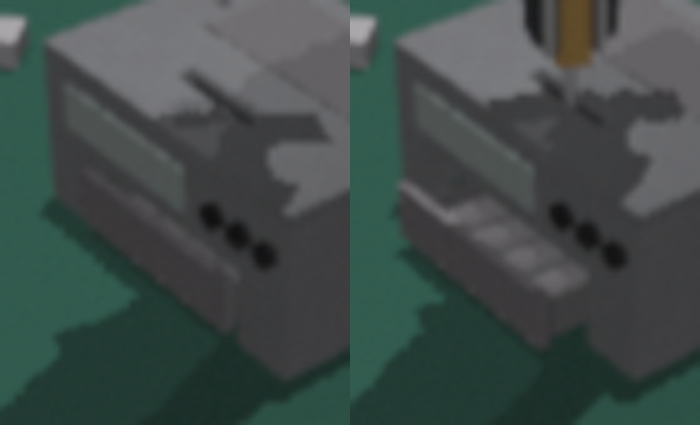

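The right half shows the tray slid out, with its panel moved to about (470,270) and the compartments visible. Now I'll take the pin back to its hole.

```bash
python3 - <<'E'
from h import *; from plant import ctrl; import pickle
go(ctrl,0,-.053,.08)
x,y=.5011,-.2961
ctrl.move_linear([x,y,.23],v=.25)
ctrl.move_linear([x,y,.165],v=.08); ctrl.pause(.3)
f0=np.mean([ctrl.get_force() for _ in range(5)],0); print(f0,ctrl.get_tool_pos(),ctrl.get_width(),ctrl.get_time())
d=ctrl.get_image("side"); cv2.imwrite("pics/s4.png",cv2.resize(d["pixels"][210:380,280:440],None,fx=3.5,fy=3.5,interpolation=cv2.INTER_CUBIC))
z=.153
while z>.081:
    ctrl.move_linear([x,y,z],v=.05); f=np.array(ctrl.get_force())-f0; print(np.round(f,1),np.round(ctrl.get_tool_pos(),4),round(float(ctrl.get_time()),1))
    if f[2]>4 or np.hypot(f[0],f[1])>8: break
    z-=.002 if z>.141 else (.008 if z>.096 else (.004 if z>.088 else .001))
E
```

```text
[ 0.27540542 -0.58612177 -1.18955812] [ 0.50121609 -0.29618674  0.16535591] 0.20266176022505225 24.1333
[-0.9  1.3  0.3] [ 0.5008 -0.2959  0.1524] 24.6
[-0.8  0.3 -0.3] [ 0.5011 -0.2961  0.1509] 24.8
[0.6 0.5 0.2] [ 0.501  -0.2961  0.1489] 25.1
[-0.   1.7  1.2] [ 0.501  -0.2961  0.1469] 25.3
[-1.3  0.1  0.9] [ 0.501  -0.2961  0.1448] 25.6
[-0.   0.1 -0.9] [ 0.501  -0.2961  0.1428] 25.8
[-0.6 -0.   0.3] [ 0.501  -0.2961  0.1409] 26.1
[-0.4  0.6  0.7] [ 0.5008 -0.296   0.1325] 26.4
[0.1 0.1 0.2] [ 0.5008 -0.296   0.1245] 26.7
[-0.5  0.1  0.2] [ 0.5009 -0.296   0.1166] 27.0
[-0.   0.7  0.9] [ 0.5008 -0.296   0.1086] 27.3
[0.4 0.2 0.9] [ 0.5008 -0.296   0.1006] 27.6
[-0.5  0.7  0.4] [ 0.5008 -0.296   0.0926] 27.9
[-1.7  0.5  0.2] [ 0.501  -0.296   0.0888] 28.2
[0.3 0.9 1. ] [ 0.5009 -0.296   0.0848] 28.4
[-0.9  0.8 -0.3] [ 0.5011 -0.2961  0.084 ] 28.7
[-3.5  0.8  8.2] [ 0.5012 -0.2962  0.0837] 28.9
```

View pics/s4.png

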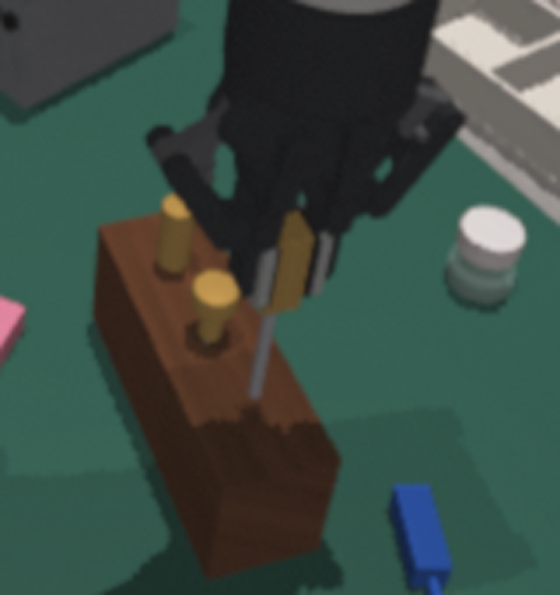

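```bash
python3 - <<'E'
from h import *; from plant import ctrl; import pickle
ctrl.gripper_to(.5,20); ctrl.pause(.2); x,y=.5011,-.2961
ctrl.move_linear([x,y,.22],v=.1); ctrl.move_to([.3,-.45,.3],q(78.3)); ctrl.pause(.3)
d={n:ctrl.get_image(n) for n in("side","top")}; pickle.dump(d,open("im5.pkl","wb")); t=d["top"]; W=cloud(t)
m=np.zeros(W.shape[:2],bool); m[195:220,388:410]=1; m&=(W[...,2]>.11)&(W[...,2]<.13); p=W[m]
print(len(p),rect(p[:,:2]),np.median(p[:,2]),ctrl.get_time())
s=d["side"]["pixels"]; cv2.imwrite("pics/s5.png",np.hstack([cv2.resize(s[140:380,200:440],(560,560),interpolation=cv2.INTER_CUBIC),cv2.resize(t["pixels"][170:230,350:376],(240,560),interpolation=cv2.INTER_CUBIC)]))
E
```

```text
55 (array([ 499.2, -295. ]), array([18.5, 17.8]), 78.57) 0.11894722814289027 32.4417
```

View pics/s5.png

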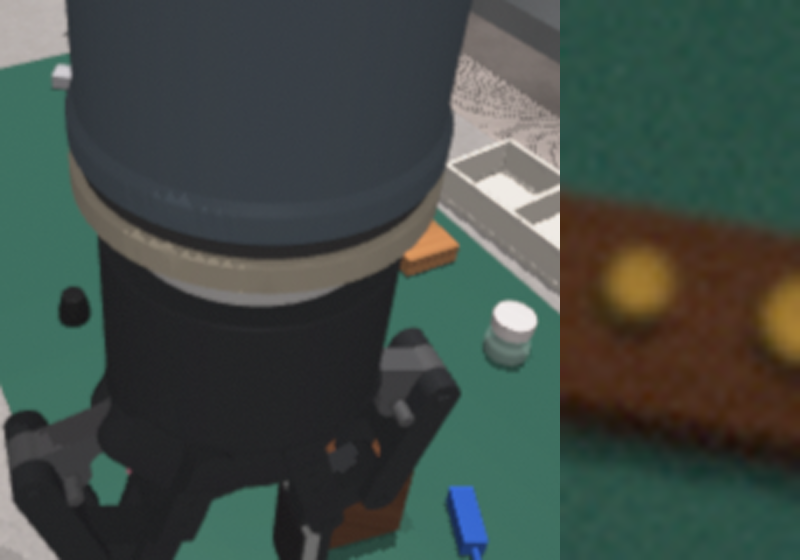

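The arm blocks the side view, but the top depth shows the handle at its starting pose and height. One numeric check of the tray and the other objects, then I hand in.

```bash
python3 - <<'E'
from h import *; from plant import ctrl; import pickle
a=pickle.load(open("im0.pkl","rb"))["top"]; b=pickle.load(open("im5.pkl","rb"))["top"]
for d in(a,b):
    W=cloud(d); m=np.zeros(W.shape[:2],bool); m[195:220,388:410]=1; m&=(W[...,2]>.11)&(W[...,2]<.13); print("handle z",W[m].mean(0))
df=np.abs(cv2.GaussianBlur(a["pixels"],(3,3),0).astype(int)-cv2.GaussianBlur(b["pixels"],(3,3),0)).max(2)>25
n,_,st,_=cv2.connectedComponentsWithStats(df[:270].astype(np.uint8)); print([s.tolist() for s in st[1:] if s[4]>6])
Wa,Wb=cloud(a),cloud(b); print("tray area z before/after",np.nanmedian(Wa[204:209,225:260,2]),np.nanmedian(Wb[204:209,225:260,2]), ctrl.get_time())
E
```

```text
handle z [ 0.49942324 -0.29357501  0.11869625]
handle z [ 0.49916169 -0.29421859  0.11855089]
[[423, 150, 8, 17, 117], [399, 178, 35, 25, 270], [222, 202, 44, 17, 374], [417, 207, 17, 14, 120], [330, 226, 29, 36, 263], [376, 233, 14, 14, 125], [399, 233, 16, 14, 128], [500, 254, 29, 16, 347], [393, 267, 38, 3, 88], [535, 266, 25, 4, 83]]
tray area z before/after 0.012441572751189511 0.025853952095456267 32.4417
```

```bash
python3 - <<'E'
from h import *; import pickle
a=pickle.load(open("im0.pkl","rb"))["top"]["pixels"]; b=pickle.load(open("im5.pkl","rb"))["top"]["pixels"]
f=lambda s:cv2.resize(s[130:270,190:450],(780,295),interpolation=cv2.INTER_CUBIC) 
cv2.imwrite("pics/t6.png",np.vstack([f(a),f(b)]))
E
```

```text
(no output)
```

View pics/t6.png

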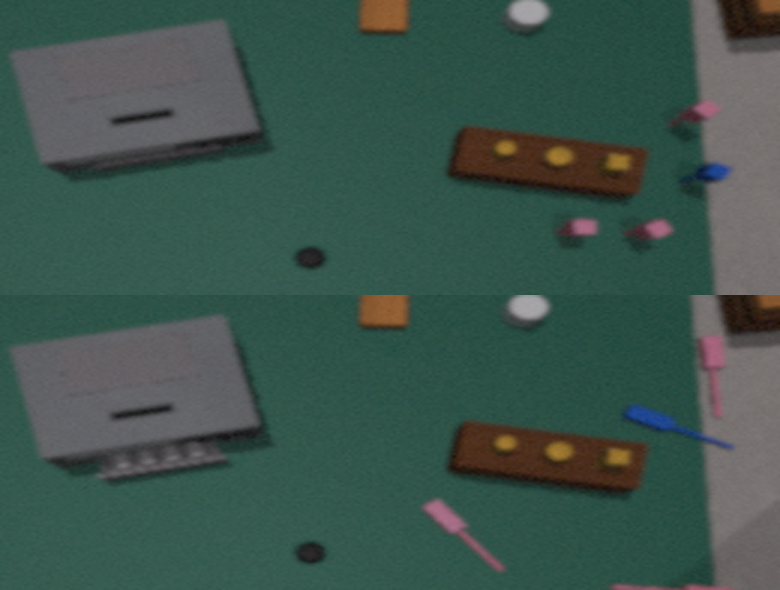

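The lower half shows the tray out, the pin home in its hole and the listed objects unmoved. The four free-standing blue and pink look-alikes have fallen over. I'll check from the saved images when that happened before handing in.

```bash
python3 - <<'E'
from h import *; import pickle
def hs(img):
    h=cv2.cvtColor(img,cv2.COLOR_BGR2HSV)
    for nm,lo,hi in(("pink",(160,70,80),(179,255,255)),("blue",(108,150,60),(125,255,255))):
        n,_,st,c=cv2.connectedComponentsWithStats(cv2.inRange(h,lo,hi)); print(nm,[(c[i].round(0).tolist(),int(st[i,4]),st[i,2:4].tolist()) for i in range(1,n) if st[i,4]>8])
for f in("im0","im2","im5"): print(f); hs(pickle.load(open(f+".pkl","rb"))["top"]["pixels"])
print("top1 (t=4.1)"); hs(cv2.imread("pics/top1.png"))
E
```

```text
im0
pink [([425.0, 182.0], 49, [9, 8]), ([383.0, 238.0], 51, [8, 8]), ([408.0, 238.0], 52, [9, 8])]
blue [([427.0, 211.0], 45, [8, 7])]
im2
pink [([427.0, 162.0], 151, [8, 38]), ([342.0, 240.0], 129, [25, 32]), ([420.0, 271.0], 153, [41, 8])]
blue [([407.0, 188.0], 104, [20, 12])]
im5
pink [([427.0, 162.0], 152, [8, 39]), ([342.0, 240.0], 130, [25, 32]), ([420.0, 271.0], 170, [40, 8])]
blue [([406.0, 188.0], 101, [17, 11])]
top1 (t=4.1)
pink [([384.0, 238.0], 73, [10, 8]), ([409.0, 238.0], 51, [8, 8])]
blue []
```

```bash
python3 -c "
from plant import ctrl
print(ctrl.sign_off(),ctrl.get_time())"
```

```text
the job is handed in; nothing more can be done
the job is handed in; nothing more can be done
```

Job handed in at about 32 s: the tray is out and the pin is back fully home in its own hole and released, but the four free-standing blue and pink look-alikes fell over (between about 4 and 8 s, while I was lifting the pin and carrying it to the tester; I don't know whether the arm touched any of them) and I left them lying on the table.

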